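# Restock the napkin-ring display bar on the gift-shop counter

## Task

Restock the display bar on the counter: thread the red napkin ring onto the steel rod first, then the yellow one in front of it, and then push the dark wooden end cap onto the rod's tip until it is fully home. Leave the blue ring, the bell and the mug where they stand.

Things in the scene. Friction and masses are not known exactly. Their poses are not given: they have to be found in the camera images.
- rod_root (a point): Where the steel rod (18 mm diameter, level, 100 mm long) leaves its post, on its axis, 110 mm above the counter; +y runs along the rod to its free end, z up. Stand of dark wood, fixed: post 36 mm wide, 24 mm deep, behind this point (-y), its top 18 mm above the rod axis; base plate 100 mm wide, 14 mm high, from 35 mm behind to 125 mm ahead of this point.
- rod_tip (a point): centre of the rod's free end, 100 mm from rod_root, with the same axes (+y points along the rod, out of its end). The last 5 mm taper from 18 to 10 mm in diameter.
- red_ring_center (a point): Eight-sided painted wooden napkin ring, red with a pale stripe, standing on a flat with its hole level: 54 mm across flats, 26 mm long, through hole 27 mm across, about 35 g. Point: its centre, on the hole axis, 27 mm above the counter at the start; y runs along the hole (both ends alike), x is level, square to two upright flats. It goes on first.
- yellow_ring_center (a point): Eight-sided painted wooden napkin ring, yellow with a pale stripe, standing on a flat with its hole level: 54 mm across flats, 26 mm long, through hole 27 mm across, about 35 g. Point: its centre, on the hole axis, 27 mm above the counter at the start; y runs along the hole (both ends alike), x is level, square to two upright flats. It goes on second.
- blue_ring_center (a point): Eight-sided painted wooden napkin ring, blue with a pale stripe, standing on a flat with its hole level: 54 mm across flats, 26 mm long, through hole 27 mm across, about 35 g. Point: its centre, on the hole axis, 27 mm above the counter at the start; y runs along the hole (both ends alike), x is level, square to two upright flats. A spare: leave it.
- cap_center (a point): End cap: eight-sided dark wooden knob, 48 mm across flats, 36 mm long, about 40 g, lying on a flat, bore level. Point: mid-length on the bore axis, 24 mm above the counter at the start. Bore 21 mm across, 30 mm deep, opens at the -y end; +y end closed, with a brass disc 3 mm proud. x is square to two upright flats. Home: rod tip on bore floor, this point 12 mm from the tip towards the post.
- bell: steel counter bell, 80 mm in diameter, 54 mm high, loose; origin under its centre. Leave it.
- mug: white mug, 80 mm in diameter, 92 mm high, loose; its handle is on its +y side; origin under its centre. Leave it.

How it is judged:
By the outcome, as a careful person would: the job done as asked, in the order asked, and still so for the second after the job is handed in, with the robot touching nothing.
It also fails if it takes over 72 s, if anything falls off the work surface, if the arm or the gripper's body presses on something with over 40 N, if the wrist force passes 120 N, or if a joint passes its speed limit or range.

## Robot

A 6-joint arm with a two-finger parallel gripper is mounted at the origin on the work surface. World frame = base frame: x ahead of the robot, y to its left, z up, the work surface at z = 0. Lengths are in m, angles in rad, forces in N, time in s.
With the tool pointing down it reaches from about 0.25 to 0.775 m from the base axis. Payload 4 kg.
Tool frame: the origin (TCP) lies midway between the tips of the shut fingers; the grasp point (between the pads) lies 19 mm behind it; z points along the fingers, y is the line along which they close (so a half turn about z gives the same grasp; the last joint's range is limited). The gripper opens to 94 mm and grips with 3 to 60 N. Pads are 16 mm wide; open, the fingers measure 119 mm over their backs; the gripper's body (75 mm by 177 mm) begins 78 mm behind the grasp point.
Start: joints at [1.13, 0.087, 1.371, -0, 1.684, -0.103], TCP at [0.182, 0.519, 0.206] pointing down, gripper open.
Joint ranges: [-3.1, 3.1], [-0.76, 2.03], [0.27, 2.55], [-1.08, 4.22], [0.17, 2.65], [-2.57, 2.57]. Speed limits (rad/s): [2.79, 2.79, 3.14, 3.14, 3.14, 3.14].

## Interface

Orientations are given as [roll, pitch, yaw] about the fixed x, y, z axes, in that order (R = Rz(yaw) Ry(pitch) Rx(roll)).
In Python, from bench import get_obs, snapshot, close_job gives the robot as it stands. The module is installed in compiled form; this text tells all that it offers.
- The arm moves only by the tool drive_tool, never from a script. Its argument "commands" is a list of rows, each a list of 6 numbers: the shift along the tool's x, y, z in units of 0.04 m (1.0 is 0.04 m), then the turn, a rotation vector about the tool's x, y, z in units of 0.1 rad (1.0 is 0.1 rad). In form: [[dx, dy, dz, wx, wy, wz], ...]. A call has 1 to 20 rows; each row shifts and turns the commanded pose from where the row before left it, along the tool's axes as they then stand; what a row does not reach is not made up. A row lasts 1/8 s, in which the tool goes at most 62.5 mm and 10.7 degrees, less where a joint would pass 70% of its speed; a pose out of reach is approached as far as the arm can. A call with a number of a shift or a turn outside -1 to 1 is refused whole. A call with a gripper value outside its range is refused whole. "gripper" is the closure, from 0 (fully open) to 1 (shut), set as the call begins (left out, the last holds). The fingers move at their own pace and stop on an object; the grip force is fixed at half the most. Time passes only in rows, so rows that do not move let the fingers close. It gives the time, the measured TCP pose, the force, the opening and the grip force at its end, in the units of the state.
- get_obs(): the state, without advancing time (a new reading comes with each control period).
- snapshot(name): name is "scene" or "top" or "wrist"; returns a dict with "image" (384x512x3 uint8, blue, green, red), "range_z" (384x512 float32, m along the optical axis (not along the pixel's ray), 0 where there is no reading), "fx", "fy", "cx", "cy" (pixels), "rvec" (rotation vector, rad) and "tvec" (3), from world to camera coordinates, as OpenCV has them. Camera axes: x right, y down, z forward; pixel columns grow to the right and rows downward; lengths in m; the calibration is good to about 2 mm. A picture is of the moment at which its call begins.
- close_job(): hands the job in; it is judged then, once.
The state is a dict: "time": time; "joint_positions": joint angles; "qvel": joint speeds; "joint_torque": joint torques, N m; "tool_pos": TCP position; "ee_rot": TCP orientation; "wrist_force": force on the tool from outside, world axes, zero at the start; "wrist_torque": the same for the moment, N m; "width": finger opening in m; "finger_force": force on a finger pad.
Only numpy, scipy, OpenCV 4.12 (cv2) and the standard library are available. Lean on these libraries where they do the work, as an engineer would, in place of code of your own. Each camera call takes 0.05 s, during which the arm holds its last target. There are 200 camera calls.

## Working session

There is one attempt and no reset: what is moved stays moved. The work goes in short steps, Python scripts to look and compute and a tool call to move; the robot and the scene stay as the last step left them, time stands still between calls to the robot, and variables do not carry over. Pictures are saved under pics/ and viewed, at most 10 in all, crops included, and the job is handed in when it is done.

Besides the shell and the picture viewer there is one more tool, called after "Call:" by a JSON object that holds its "method" and its "body". drive_tool: Moves the arm, as the interface text tells. Its arguments: {"type":"object","properties":{"commands":{"type":"array"},"gripper":{"type":"number"}},"required":["commands"]}

```bash
mkdir -p pics; cat > h.py <<'E'
import numpy as np, cv2, pickle
from bench import get_obs, snapshot
def snap(n,tag):
    s=snapshot(n); cv2.imwrite(f'pics/{tag}.png',s['image']); pickle.dump(s,open(f'{tag}.pkl','wb')); return s
def cloud(s):
    h,w=s['range_z'].shape; u,v=np.meshgrid(np.arange(w),np.arange(h)); z=s['range_z']
    p=np.stack([(u-s['cx'])/s['fx']*z,(v-s['cy'])/s['fy']*z,z],-1)
    R=cv2.Rodrigues(np.array(s['rvec'],float))[0]
    P=(p-np.array(s['tvec']).ravel())@R
    P[z==0]=np.nan
    return P
def o():
    x=get_obs(); print({k:np.round(x[k],4).tolist() for k in ('time','tool_pos','ee_rot','wrist_force','width','finger_force','joint_positions')})
E
python3 - <<'E'
from h import *
a=snap('scene','s0');b=snap('top','t0'); o()
cv2.imwrite('pics/both.png',cv2.resize(np.vstack([a['image'],b['image']]),(450,600)) if 0 else cv2.resize(np.hstack([a['image'],b['image']]),(800,300)))
E
```

```text
{'time': 0.1, 'tool_pos': [0.1821, 0.5185, 0.2044], 'ee_rot': [-3.1396, -0.0002, 2.8038], 'wrist_force': [0.2061, 0.1584, -0.2549], 'width': 0.0941, 'finger_force': 0.0, 'joint_positions': [1.1299, 0.0879, 1.3721, -0.0, 1.6836, -0.1031]}
```

View pics/t0.png

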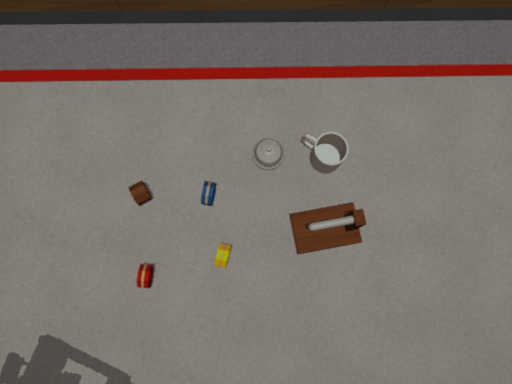

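View pics/s0.png

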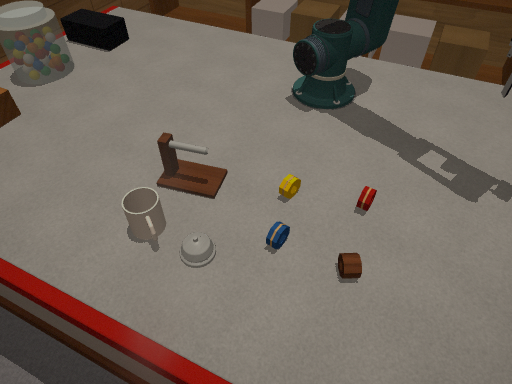

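The top view shows red at (145,275), yellow at (222,255), blue at (208,193), the cap at (140,193), the rod from (310,227) to the post at (358,218), the bell at (268,152) and the mug at (330,150). The scene view shows the same layout, with the rod level on its stand.

```bash
python3 - <<'E'
from h import *
s=pickle.load(open('t0.pkl','rb')); P=cloud(s); print('cam',np.round(-cv2.Rodrigues(s['rvec'])[0].T@np.ravel(s['tvec']),3),s['fx'],'table z',np.nanmedian(P[300:350,200:400,2]))
def win(n,u,v,r,zlo,zhi):
    Q=P[v-r:v+r,u-r:u+r].reshape(-1,3); Q=Q[(Q[:,2]>zlo)&(Q[:,2]<zhi)]
    c,wh,a=cv2.minAreaRect((Q[:,:2]*1000).astype(np.float32)); b=cv2.boxPoints((c,wh,a))
    e=b[1]-b[0]; f=b[2]-b[1]; L=e if np.hypot(*e)>np.hypot(*f) else f
    print(n,len(Q),'c',np.round(c,1),'wh',np.round(wh,1),'long-axis deg',round(np.degrees(np.arctan2(L[1],L[0])),1),'zmax',Q[:,2].max().round(4),'zmed',np.median(Q[:,2]).round(4))
win('red',145,275,22,.015,.08);win('yel',222,255,22,.015,.08);win('blue',208,193,22,.015,.08);win('cap',140,193,22,.015,.08)
win('bell',268,152,25,.01,.08);win('mug',328,150,30,.03,.12)
win('rod',330,223,38,.1,.1225);win('post',358,218,20,.123,.14);win('base',328,228,50,.008,.03)
E
```

```text
cam [0.426 0.029 1.201] 496.3806062279849 table z 2.5492655355952258e-05
red 326 c [449.3 257.3] wh [27.9 53.8] long-axis deg -7.0 zmax 0.0586 zmed 0.0497
yel 279 c [491.6  76.7] wh [26.1 53.9] long-axis deg -16.0 zmax 0.0594 zmed 0.0504
blue 285 c [641.3 109.3] wh [26.5 55. ] long-axis deg -10.9 zmax 0.0591 zmed 0.0494
cap 358 c [645.1 273.3] wh [50.2 39. ] long-axis deg 27.9 zmax 0.0533 zmed 0.0431
bell 679 c [739.6 -36.1] wh [76. 72.] long-axis deg 75.9 zmax 0.0587 zmed 0.0359
mug 740 c [ 730.  -167.2] wh [105.1  79.4] long-axis deg 85.6 zmax 0.0974 zmed 0.0721
rod 384 c [ 557.5 -176.7] wh [ 34.  120.7] long-axis deg -86.1 zmax 0.1225 zmed 0.117
post 180 c [ 560. -211.] wh [35.3 58.6] long-axis deg -81.0 zmax 0.1329 zmed 0.1275
base 2194 c [ 553.5 -171.4] wh [100.5 160.6] long-axis deg -80.8 zmax 0.0286 zmed 0.0138
```

```bash
cat >> h.py <<'E'
from scipy.spatial.transform import Rotation as Ro
def plan(xyz,yaw,first='shift'):
    x=get_obs(); T=Ro.from_euler('xyz',[np.pi,0,np.radians(yaw)]); C=Ro.from_euler('xyz',x['ee_rot'])
    d=np.array(xyz)-x['tool_pos']
    print('pos',np.round(x['tool_pos'],4),'rpy deg',np.round(np.degrees(x['ee_rot']),2),'t',round(x['time'],2),'F',np.round(x['wrist_force'],1),'w',round(x['width'],4),
     '\nshift(now frame)',np.round(C.inv().apply(d)/.04,3),'shift(target frame)',np.round(T.inv().apply(d)/.04,3),'turn',np.round((C.inv()*T).as_rotvec()/.1,2))
E
python3 -c "
from h import *
plan([.449,.257,.14],83)"
```

```text
pos [0.1821 0.5185 0.2044] rpy deg [-1.7989e+02 -1.0000e-02  1.6064e+02] t 0.1 F [ 0.2  0.2 -0.3] w 0.0941 
shift(now frame) [-8.463 -3.952  1.617] shift(target frame) [-5.675  7.42   1.611] turn [-2.000e-02  1.000e-02  1.355e+01]
```

Call:
{"method": "drive_tool", "body": {"commands": [[-0.94, -0.44, 0.18, 0, 0, 0], [-0.94, -0.44, 0.18, 0, 0, 0], [-0.94, -0.44, 0.18, 0, 0, 0], [-0.94, -0.44, 0.18, 0, 0, 0], [-0.94, -0.44, 0.18, 0, 0, 0], [-0.94, -0.44, 0.18, 0, 0, 0], [-0.94, -0.44, 0.18, 0, 0, 0], [-0.94, -0.44, 0.18, 0, 0, 0], [-0.94, -0.44, 0.18, 0, 0, 0], [0, 0, 0, 0, 0, 1], [0, 0, 0, 0, 0, 1], [0, 0, 0, 0, 0, 1], [0, 0, 0, 0, 0, 1], [0, 0, 0, 0, 0, 1], [0, 0, 0, 0, 0, 1], [0, 0, 0, 0, 0, 1], [0, 0, 0, 0, 0, 1], [0, 0, 0, 0, 0, 1], [0, 0, 0, 0, 0, 1]], "gripper": 0}}

```text
time: 2.48
tool_pos: [0.4487, 0.2572, 0.1401]
ee_rot: [-3.14, 0.0, 1.801]
wrist_force: [0.2, -0.3, 0.3]
width: 0.0938
finger_force: 0.0
```

Call:
{"method": "drive_tool", "body": {"commands": [[0, 0, 0, 0, 0, 1], [0, 0, 0, 0, 0, 1], [0, 0, 0, 0, 0, 1], [0, 0, 0, 0, 0, 0.55], [0, 0, 0, 0, 0, 0], [0, 0, 0, 0, 0, 0]]}}

```text
time: 3.22
tool_pos: [0.4489, 0.2573, 0.1404]
ee_rot: [-3.141, 0.0, 1.45]
wrist_force: [1.1, -0.5, -0.3]
width: 0.0937
finger_force: 0.0
```

```bash
python3 -c "
from h import *
plan([.449,.257,.014],83)
s=snap('wrist','w1');P=cloud(s);print(-cv2.Rodrigues(s['rvec'])[0].T@np.ravel(s['tvec']))
h=cv2.cvtColor(s['image'],cv2.COLOR_BGR2HSV);m=((h[...,0]<8)|(h[...,0]>172))&(h[...,1]>150)&(h[...,2]>60)&(P[...,2]>.01)
print(m.sum(),np.argwhere(m).mean(0))
Q=P[m];T=Q[Q[:,2]>.045];print(cv2.minAreaRect((T[:,:2]*1000).astype(np.float32)),T[:,2].max(),np.median(T[:,2]),cv2.minAreaRect((Q[:,:2]*1000).astype(np.float32)))
"
```

```text
pos [0.4489 0.2573 0.1404] rpy deg [-1.7997e+02  1.0000e-02  8.3050e+01] t 3.23 F [ 1.1 -0.5 -0.3] w 0.0937 
shift(now frame) [-0.006  0.005  3.159] shift(target frame) [-0.006  0.004  3.159] turn [-0.01  0.    0.01]
[0.45864224 0.33878414 0.31930554]
1254 [197.08373206 258.20414673]
((449.3228759765625, 257.2259216308594), (25.092844009399414, 41.41255187988281), 82.9618148803711) 0.05570219210247569 0.05315717857688147 ((449.484375, 257.1729431152344), (25.199832916259766, 52.21140670776367), 83.29278564453125)
```

View pics/w1.png

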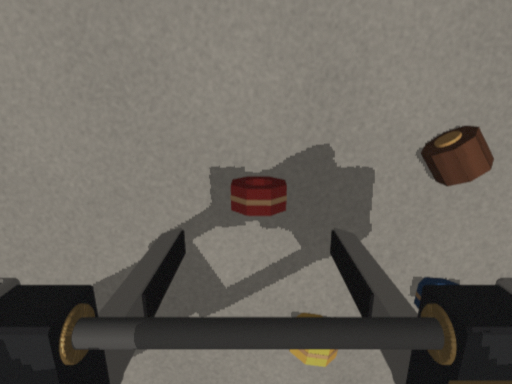

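The wrist view shows red at (258,197), centred between the fingers. The cap's brass disc is at (448,138), facing +y, so no half turn is needed.

Call:
{"method": "drive_tool", "body": {"commands": [[0, 0, 0.8, 0, 0, 0], [0, 0, 0.8, 0, 0, 0], [0, 0, 0.8, 0, 0, 0], [0, 0, 0.6, 0, 0, 0], [0, 0, 0.25, 0, 0, 0], [0, 0, 0, 0, 0, 0]]}}

```text
time: 4.03
tool_pos: [0.4488, 0.2572, 0.0104]
ee_rot: [-3.141, 0.0, 1.449]
wrist_force: [-0.8, 0.7, 1.2]
width: 0.0941
finger_force: 0.0
```

Call:
{"method": "drive_tool", "body": {"commands": [[0, 0, 0, 0, 0, 0], [0, 0, 0, 0, 0, 0], [0, 0, 0, 0, 0, 0], [0, 0, 0, 0, 0, 0], [0, 0, 0, 0, 0, 0], [0, 0, 0, 0, 0, 0]], "gripper": 1}}

```text
time: 4.78
tool_pos: [0.4492, 0.2574, 0.0109]
ee_rot: [3.141, -0.0, 1.449]
wrist_force: [0.1, 0.6, 1.2]
width: 0.0541
finger_force: 30.0
```

Call:
{"method": "drive_tool", "body": {"commands": [[0, 0, -0.9, 0, 0, 0], [0, 0, -0.9, 0, 0, 0], [0, 0, -0.9, 0, 0, 0], [0, 0, -0.9, 0, 0, 0], [0, 0, 0, 0, 0, 0]]}}

```text
time: 5.4
tool_pos: [0.451, 0.2582, 0.1581]
ee_rot: [3.135, -0.004, 1.449]
wrist_force: [0.2, -1.1, -0.6]
width: 0.0536
finger_force: 30.0
```

```bash
python3 -c "
from h import *
plan([.535,-.055,.15],99.2)"
```

```text
pos [0.451  0.2582 0.1581] rpy deg [179.65  -0.22  83.01] t 5.4 F [ 0.2 -1.1 -0.6] w 0.0536 
shift(now frame) [-7.516  3.037  0.193] shift(target frame) [-8.065  0.822  0.202] turn [ 0.07 -0.03 -2.83]
```

Call:
{"method": "drive_tool", "body": {"commands": [[0, 0, 0, 0, 0, -0.95], [0, 0, 0, 0, 0, -0.95], [0, 0, 0, 0, 0, -0.93], [-0.9, 0.09, 0.01, 0, 0, 0], [-0.9, 0.09, 0.01, 0, 0, 0], [-0.9, 0.09, 0.01, 0, 0, 0], [-0.9, 0.09, 0.01, 0, 0, 0], [-0.9, 0.09, 0.01, 0, 0, 0], [-0.9, 0.09, 0.01, 0, 0, 0], [-0.9, 0.09, 0.01, 0, 0, 0], [-0.9, 0.09, 0.01, 0, 0, 0], [-0.85, 0.09, 0.01, 0, 0, 0], [0, 0, 0, 0, 0, 0], [0, 0, 0, 0, 0, 0], [0, 0, 0, 0, 0, 0]]}}

```text
time: 7.28
tool_pos: [0.5322, -0.0541, 0.1505]
ee_rot: [-3.141, -0.001, 1.733]
wrist_force: [0.9, -0.2, -0.6]
width: 0.0536
finger_force: 30.0
```

```bash
python3 -c "
from h import *
s=snap('wrist','w2');P=cloud(s)
plan([.535,-.055,.093],99.2)
t=pickle.load(open('t0.pkl','rb'));
# rod from wrist and top clouds
for n,Q in(('w',P),('t',cloud(t))):
    d=np.array([-.16,.987]);r=np.array([.5607,-.2158])
    q=Q.reshape(-1,3);q=q[np.isfinite(q[:,2])];y=(q[:,:2]-r)@d;x=(q[:,:2]-r)@[d[1],-d[0]]
    for lo,hi in((.01,.03),(.03,.05),(.05,.07),(.07,.09),(.09,.11)):
        k=(y>lo)&(y<hi)&(q[:,2]>.105)&(q[:,2]<.135)&(abs(x)<.02)
        if k.sum()>3:print(n,lo,k.sum(),'x range',x[k].min().round(4),x[k].max().round(4),'med',np.median(x[k]).round(4),'z95',np.percentile(q[k,2],95).round(4),'ymax',y[k].max().round(4))
"
```

```text
pos [ 0.5323 -0.0542  0.1508] rpy deg [-1.7998e+02 -3.0000e-02  9.9320e+01] t 7.33 F [-0.6  0.4  0.1] w 0.0537 
shift(now frame) [-0.032  0.063  1.444] shift(target frame) [-0.031  0.063  1.444] turn [-0.   -0.01  0.02]
w 0.01 327 x range -0.0089 0.0084 med -0.0007 z95 0.1189 ymax 0.0299
w 0.03 338 x range -0.0088 0.0092 med 0.0001 z95 0.119 ymax 0.0493
w 0.07 213 x range -0.0085 0.0084 med -0.0001 z95 0.1191 ymax 0.0899
w 0.09 145 x range -0.0084 0.0093 med -0.0001 z95 0.1189 ymax 0.0965
t 0.01 73 x range -0.0086 0.0089 med -0.0008 z95 0.1215 ymax 0.03
t 0.03 70 x range -0.0091 0.0084 med -0.0006 z95 0.1214 ymax 0.0497
t 0.05 75 x range -0.0088 0.0085 med -0.0008 z95 0.1212 ymax 0.0699
t 0.07 72 x range -0.0088 0.0092 med -0.0004 z95 0.1211 ymax 0.0899
t 0.09 35 x range -0.0089 0.0077 med -0.0005 z95 0.1213 ymax 0.0996
```

View pics/w2.png

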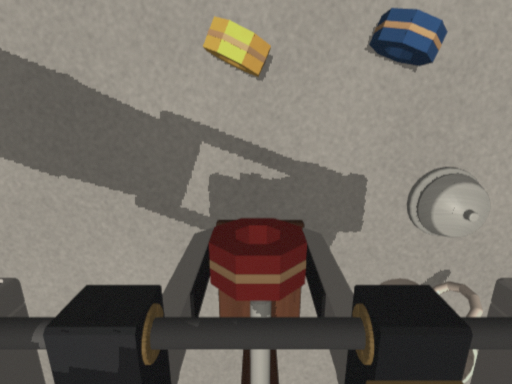

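The red ring is held square at (258,255), directly ahead of the rod, and the rod axis from the wrist view agrees with the base measurement to within 1 mm.

Call:
{"method": "drive_tool", "body": {"commands": [[0, 0.06, 0.7, 0, 0, 0.02], [0, 0, 0.73, 0, 0, 0], [0, 0, 0, 0, 0, 0], [0, 0, 0, 0, 0, 0], [-0.5, 0, 0, 0, 0, 0], [-0.5, 0, 0, 0, 0, 0], [-0.5, 0, 0, 0, 0, 0], [0, 0, 0, 0, 0, 0]]}}

```text
time: 8.32
tool_pos: [0.5447, -0.1163, 0.0939]
ee_rot: [3.141, 0.0, 1.727]
wrist_force: [0.4, -0.1, -0.8]
width: 0.054
finger_force: 30.0
```

```bash
python3 -c "
from h import *
plan(np.r_[np.array([.5607,-.2158])+.016*np.array([-.16,.987]),.0935],99.2)"
```

```text
pos [ 0.5447 -0.1163  0.0939] rpy deg [1.7999e+02 1.0000e-02 9.8930e+01] t 8.32 F [ 0.4 -0.1 -0.8] w 0.054 
shift(now frame) [-2.118  0.007  0.01 ] shift(target frame) [-2.118 -0.003  0.01 ] turn [ 0.    0.   -0.05]
```

Aligned and not touching. Next I slide it on and lower 4 mm so it hangs on the rod.

Call:
{"method": "drive_tool", "body": {"commands": [[-0.5, 0, 0, 0, 0, -0.05], [-0.5, 0, 0, 0, 0, 0], [-0.5, 0, 0, 0, 0, 0], [-0.4, 0, 0, 0, 0, 0], [-0.2, 0, 0, 0, 0, 0], [0, 0, 0.09, 0, 0, 0], [0, 0, 0, 0, 0, 0], [0, 0, 0, 0, 0, 0]]}}

```text
time: 9.32
tool_pos: [0.5581, -0.1964, 0.0902]
ee_rot: [-3.141, -0.0, 1.736]
wrist_force: [-0.2, 0.7, -0.7]
width: 0.0538
finger_force: 30.0
```

Call:
{"method": "drive_tool", "body": {"commands": [[-0.08, 0, 0, 0, 0, 0], [0, 0, 0, 0, 0, 0]]}}

```text
time: 9.57
tool_pos: [0.5588, -0.2003, 0.0904]
ee_rot: [3.141, 0.0, 1.735]
wrist_force: [0.7, -0.4, 0.3]
width: 0.0535
finger_force: 30.0
```

Call:
{"method": "drive_tool", "body": {"commands": [[0, 0, 0, 0, 0, 0], [0, 0, 0, 0, 0, 0], [0, 0, 0, 0, 0, 0], [0, 0, 0, 0, 0, 0], [0, 0, 0, 0, 0, 0], [0, 0, -0.5, 0, 0, 0], [0, 0, -0.8, 0, 0, 0], [0, 0, -0.5, 0, 0, 0], [0, 0, 0, 0, 0, 0]], "gripper": 0}}

```text
time: 10.7
tool_pos: [0.5598, -0.2007, 0.1646]
ee_rot: [3.138, 0.003, 1.735]
wrist_force: [-0.2, -0.5, 0.3]
width: 0.0941
finger_force: 0.0
```

```bash
python3 -c "
from h import *
plan([.4916,.0767,.14],74)"
```

```text
pos [ 0.5598 -0.2007  0.1646] rpy deg [1.7978e+02 1.5000e-01 9.9400e+01] t 10.7 F [-0.2 -0.5  0.3] w 0.0941 
shift(now frame) [ 7.122 -0.552  0.593] shift(target frame) [ 6.197 -3.551  0.614] turn [0.04 0.02 4.43]
```

Call:
{"method": "drive_tool", "body": {"commands": [[0.89, -0.07, 0, 0, 0, 0], [0.89, -0.07, 0, 0, 0, 0], [0.89, -0.07, 0, 0, 0, 0], [0.89, -0.07, 0.1, 0, 0, 0], [0.89, -0.07, 0.1, 0, 0, 0], [0.89, -0.07, 0.1, 0, 0, 0], [0.89, -0.07, 0.1, 0, 0, 0], [0.89, -0.06, 0.1, 0, 0, 0], [0, 0, 0, 0, 0, 0.9], [0, 0, 0, 0, 0, 0.9], [0, 0, 0, 0, 0, 0.9], [0, 0, 0, 0, 0, 0.9], [0, 0, 0, 0, 0, 0.83], [0, 0, 0, 0, 0, 0], [0, 0, 0, 0, 0, 0]]}}

```text
time: 12.58
tool_pos: [0.4901, 0.0772, 0.1415]
ee_rot: [-3.14, 0.0, 1.293]
wrist_force: [-0.7, -0.0, 0.9]
width: 0.0942
finger_force: 0.0
```

```bash
python3 -c "
from h import *
s=snap('wrist','w3');P=cloud(s)
h=cv2.cvtColor(s['image'],cv2.COLOR_BGR2HSV);m=(h[...,0]>15)&(h[...,0]<35)&(h[...,1]>150)&(h[...,2]>60)&(P[...,2]>.01)&(P[...,2]<.07)
Q=P[m];Q=Q[np.hypot(Q[:,0]-.4916,Q[:,1]-.0767)<.04]
print(len(Q),Q[:,2].max(),cv2.minAreaRect((Q[:,:2]*1000).astype(np.float32)))
plan([.4916,.0767,.01],74)
s=snap('top','t3');P=cloud(s).reshape(-1,3);h=cv2.cvtColor(s['image'],cv2.COLOR_BGR2HSV).reshape(-1,3)
m=((h[:,0]<8)|(h[:,0]>172))&(h[:,1]>150)&(abs(P[:,0]-.56)<.06)&(P[:,1]<-.1)&(P[:,2]>.09)
Q=P[m];y=(Q[:,:2]-[.5607,-.2158])@[-.16,.987];print('red on rod',m.sum(),y.min(),y.max(),Q[:,2].max())
"
```

```text
1507 0.05574230604496171 ((492.0227355957031, 76.39899444580078), (25.762832641601562, 52.285953521728516), 74.34815979003906)
pos [0.4902 0.0772 0.1417] rpy deg [-1.7995e+02  1.0000e-02  7.4070e+01] t 12.62 F [ 0.3 -0.4  0.2] w 0.0941 
shift(now frame) [-1.000e-03  4.000e-02  3.292e+00] shift(target frame) [-1.000e-03  3.700e-02  3.292e+00] turn [-0.01  0.    0.01]
red on rod 270 -0.005099861473542492 0.02962022832355129 0.13638668587951
```

Call:
{"method": "drive_tool", "body": {"commands": [[0, 0.04, 0.8, 0, 0, 0], [0, 0, 0.8, 0, 0, 0], [0, 0, 0.8, 0, 0, 0], [0, 0, 0.6, 0, 0, 0], [0, 0, 0.28, 0, 0, 0], [0, 0, 0, 0, 0, 0]]}}

```text
time: 13.42
tool_pos: [0.4916, 0.0767, 0.0106]
ee_rot: [-3.14, 0.0, 1.292]
wrist_force: [0.4, 0.8, 0.6]
width: 0.0939
finger_force: 0.0
```

Call:
{"method": "drive_tool", "body": {"commands": [[0, 0, 0, 0, 0, 0], [0, 0, 0, 0, 0, 0], [0, 0, 0, 0, 0, 0], [0, 0, 0, 0, 0, 0], [0, 0, 0, 0, 0, 0], [0, 0, 0, 0, 0, 0]], "gripper": 1}}

```text
time: 14.18
tool_pos: [0.4922, 0.0768, 0.0113]
ee_rot: [3.141, -0.0, 1.292]
wrist_force: [-0.5, -0.7, 1.0]
width: 0.0542
finger_force: 30.0
```

Call:
{"method": "drive_tool", "body": {"commands": [[0, 0, -0.9, 0, 0, 0], [0, 0, -0.9, 0, 0, 0], [0, 0, -0.9, 0, 0, 0], [0, 0, -0.9, 0, 0, 0], [0, 0, 0, 0, 0, 0], [0, 0, 0, 0, 0, -0.9], [0, 0, 0, 0, 0, -0.9], [0, 0, 0, 0, 0, -0.9], [0, 0, 0, 0, 0, -0.9], [0, 0, 0, 0, 0, -0.8], [0, 0, 0, 0, 0, 0], [0, 0, 0, 0, 0, 0]]}}

```text
time: 15.68
tool_pos: [0.4915, 0.0767, 0.1539]
ee_rot: [-3.14, -0.0, 1.731]
wrist_force: [-0.2, -0.2, -0.6]
width: 0.0538
finger_force: 30.0
```

```bash
python3 -c "
from h import *
plan([.535,-.055,.15],99.2)"
```

```text
pos [0.4915 0.0767 0.1539] rpy deg [-1.7989e+02 -2.0000e-02  9.9160e+01] t 15.68 F [-0.2 -0.2 -0.6] w 0.0538 
shift(now frame) [-3.424  0.55   0.095] shift(target frame) [-3.424  0.548  0.097] turn [-0.02 -0.   -0.01]
```

Call:
{"method": "drive_tool", "body": {"commands": [[-0.86, 0.14, 0, 0, 0, 0], [-0.86, 0.14, 0, 0, 0, 0], [-0.86, 0.14, 0, 0, 0, 0], [-0.84, 0.13, 0, 0, 0, 0], [0, 0, 0.75, 0, 0, 0], [0, 0, 0.76, 0, 0, 0], [0, 0, 0, 0, 0, 0], [0, 0, 0, 0, 0, 0]]}}

```text
time: 16.68
tool_pos: [0.5362, -0.0548, 0.0956]
ee_rot: [3.14, 0.0, 1.732]
wrist_force: [0.9, -0.5, -0.7]
width: 0.0539
finger_force: 30.0
```

```bash
python3 -c "
from h import *
plan(np.r_[np.array([.5607,-.2158])+.046*np.array([-.16,.987]),.0935],99.2)"
```

```text
pos [ 0.5362 -0.0548  0.0956] rpy deg [1.7993e+02 2.0000e-02 9.9210e+01] t 16.68 F [ 0.9 -0.5 -0.7] w 0.0539 
shift(now frame) [-2.922 -0.04   0.054] shift(target frame) [-2.922 -0.039  0.053] turn [0.01 0.   0.  ]
```

Call:
{"method": "drive_tool", "body": {"commands": [[-0.5, -0.03, 0.05, 0, 0, 0], [-0.5, 0, 0, 0, 0, 0], [-0.5, 0, 0, 0, 0, 0], [-0.5, 0, 0, 0, 0, 0], [-0.5, 0, 0, 0, 0, 0], [-0.3, 0, 0, 0, 0, 0], [-0.12, 0, 0, 0, 0, 0], [0, 0, 0.09, 0, 0, 0], [0, 0, 0, 0, 0, 0], [0, 0, 0, 0, 0, 0]]}}

```text
time: 17.92
tool_pos: [0.5536, -0.1704, 0.0898]
ee_rot: [3.141, 0.001, 1.732]
wrist_force: [-0.6, -1.7, 3.0]
width: 0.0539
finger_force: 30.0
```

Call:
{"method": "drive_tool", "body": {"commands": [[0, 0, 0, 0, 0, 0], [0, 0, 0, 0, 0, 0], [0, 0, 0, 0, 0, 0], [0, 0, 0, 0, 0, 0], [0, 0, 0, 0, 0, 0], [0, 0, -0.5, 0, 0, 0], [0, 0, -0.8, 0, 0, 0], [0, 0, -0.5, 0, 0, 0], [0, 0, 0, 0, 0, 0]], "gripper": 0}}

```text
time: 19.05
tool_pos: [0.5544, -0.1707, 0.1633]
ee_rot: [3.138, 0.002, 1.732]
wrist_force: [0.2, -0.0, -0.6]
width: 0.094
finger_force: 0.0
```

```bash
python3 -c "
from h import *
plan([.6451,.2733,.14],117.9)"
```

```text
pos [ 0.5544 -0.1707  0.1633] rpy deg [1.7977e+02 1.3000e-01 9.9220e+01] t 19.05 F [ 0.2 -0.  -0.6] w 0.094 
shift(now frame) [10.595  4.016  0.574] shift(target frame) [8.749 7.199 0.583] turn [ 0.04  0.03 -3.26]
```

Call:
{"method": "drive_tool", "body": {"commands": [[0.885, 0.335, 0, 0, 0, 0], [0.885, 0.335, 0, 0, 0, 0], [0.885, 0.335, 0, 0, 0, 0], [0.885, 0.335, 0, 0, 0, 0], [0.885, 0.335, 0, 0, 0, 0], [0.885, 0.335, 0, 0, 0, 0], [0.885, 0.335, 0, 0, 0, 0], [0.885, 0.335, 0.1, 0, 0, 0], [0.885, 0.335, 0.1, 0, 0, 0], [0.885, 0.335, 0.1, 0, 0, 0], [0.885, 0.335, 0.1, 0, 0, 0], [0.885, 0.335, 0.1, 0, 0, 0], [0, 0, 0, 0, 0, -0.82], [0, 0, 0, 0, 0, -0.82], [0, 0, 0, 0, 0, -0.82], [0, 0, 0, 0, 0, -0.8], [0, 0, 0, 0, 0, 0], [0, 0, 0, 0, 0, 0]]}}

```text
time: 21.3
tool_pos: [0.6434, 0.2747, 0.14]
ee_rot: [-3.14, -0.0, 2.057]
wrist_force: [0.6, -0.9, 0.2]
width: 0.094
finger_force: 0.0
```

```bash
python3 -c "
from h import *
s=snap('wrist','w4');P=cloud(s)
Q=P.reshape(-1,3);Q=Q[(np.hypot(Q[:,0]-.6451,Q[:,1]-.2733)<.045)&(Q[:,2]>.008)&(Q[:,2]<.06)]
print(len(Q),Q[:,2].max(),cv2.minAreaRect((Q[:,:2]*1000).astype(np.float32)))
T=Q[(Q[:,2]>.044)];print('top flat',len(T),cv2.minAreaRect((T[:,:2]*1000).astype(np.float32)))
plan([.6451,.2733,.008],117.9)
s=snap('top','t4');P=cloud(s).reshape(-1,3);h=cv2.cvtColor(s['image'],cv2.COLOR_BGR2HSV).reshape(-1,3)
for n,hm in(('red',(h[:,0]<8)|(h[:,0]>172)),('yel',(h[:,0]>15)&(h[:,0]<35))):
  m=hm&(h[:,1]>150)&(abs(P[:,0]-.56)<.06)&(P[:,1]<-.1)&(P[:,2]>.12)
  Q=P[m];y=(Q[:,:2]-[.5607,-.2158])@[-.16,.987];print(n,m.sum(),np.percentile(y,[2,98]),Q[:,2].max())
"
```

```text
2169 0.050097756375407906 ((645.5615234375, 272.8122253417969), (48.15971374511719, 39.481788635253906), 27.586139678955078)
top flat 1086 ((646.2503051757812, 271.40802001953125), (29.167818069458008, 36.38703536987305), 27.798763275146484)
pos [0.6435 0.2747 0.1403] rpy deg [-1.7994e+02 -1.0000e-02  1.1785e+02] t 21.35 F [-0.1  0.5 -0. ] w 0.0942 
shift(now frame) [-0.051  0.021  3.308] shift(target frame) [-0.05   0.018  3.308] turn [-0.01 -0.   -0.01]
red 184 [5.18646022e-05 2.83210099e-02] 0.13777483386606132
yel 224 [0.0334294  0.05902357] 0.13622280282924906
```

View pics/w4.png

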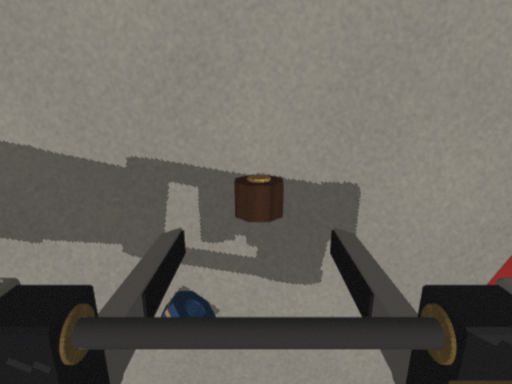

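The cap is at (259,197), with brass at the top of the image (+y). The body's top flat measures 36 mm long, which puts its centre at (646.3, 271.5) mm. Both rings hang on the rod in order, red at y 0–28 mm and yellow at 33–59 mm.

Call:
{"method": "drive_tool", "body": {"commands": [[-0.1, 0.02, 0.8, 0, 0, 0], [0, 0, 0.8, 0, 0, 0], [0, 0, 0.8, 0, 0, 0], [0, 0, 0.6, 0, 0, 0], [0, 0, 0.34, 0, 0, 0], [0, 0, 0, 0, 0, 0]]}}

```text
time: 22.15
tool_pos: [0.6457, 0.2714, 0.0063]
ee_rot: [-3.139, -0.0, 2.058]
wrist_force: [0.1, -0.5, 1.3]
width: 0.0939
finger_force: 0.0
```

Call:
{"method": "drive_tool", "body": {"commands": [[0, 0, 0, 0, 0, 0], [0, 0, 0, 0, 0, 0], [0, 0, 0, 0, 0, 0], [0, 0, 0, 0, 0, 0], [0, 0, 0, 0, 0, 0], [0, 0, 0, 0, 0, 0]], "gripper": 1}}

```text
time: 22.9
tool_pos: [0.6464, 0.2717, 0.0076]
ee_rot: [3.141, -0.0, 2.058]
wrist_force: [0.1, -0.5, -0.0]
width: 0.0477
finger_force: 30.0
```

Call:
{"method": "drive_tool", "body": {"commands": [[0, 0, -0.9, 0, 0, 0], [0, 0, -0.9, 0, 0, 0], [0, 0, -0.9, 0, 0, 0], [0, 0, -0.9, 0, 0, 0], [0, 0, 0, 0, 0, 0], [0, 0, 0, 0, 0, 0.82], [0, 0, 0, 0, 0, 0.82], [0, 0, 0, 0, 0, 0.82], [0, 0, 0, 0, 0, 0.8], [0, 0, 0, 0, 0, 0], [0, 0, 0, 0, 0, 0]]}}

```text
time: 24.28
tool_pos: [0.6458, 0.2715, 0.1498]
ee_rot: [-3.139, 0.0, 1.733]
wrist_force: [0.5, 0.0, -0.1]
width: 0.0478
finger_force: 30.0
```

```bash
python3 -c "
from h import *
plan(np.r_[np.array([.5607,-.2158])+.165*np.array([-.16,.987]),.15],99.2)"
```

```text
pos [0.6458 0.2715 0.1498] rpy deg [-1.7986e+02  2.0000e-02  9.9290e+01] t 24.27 F [ 0.5  0.  -0.1] w 0.0478 
shift(now frame) [-7.554e+00 -4.061e+00  7.000e-03] shift(target frame) [-7.561e+00 -4.049e+00 -5.000e-03] turn [-0.02  0.    0.02]
```

Call:
{"method": "drive_tool", "body": {"commands": [[-0.84, -0.45, 0, 0, 0, 0], [-0.84, -0.45, 0, 0, 0, 0], [-0.84, -0.45, 0, 0, 0, 0], [-0.84, -0.45, 0, 0, 0, 0], [-0.84, -0.45, 0, 0, 0, 0], [-0.84, -0.45, 0, 0, 0, 0], [-0.84, -0.45, 0, 0, 0, 0], [-0.84, -0.45, 0, 0, 0, 0], [-0.84, -0.45, 0, 0, 0, 0], [0, 0, 0.7, 0, 0, 0], [0, 0, 0.71, 0, 0, 0], [0, 0, 0, 0, 0, 0], [0, 0, 0, 0, 0, 0], [0, 0, 0, 0, 0, 0]]}}

```text
time: 26.02
tool_pos: [0.5361, -0.0528, 0.0968]
ee_rot: [3.139, 0.001, 1.732]
wrist_force: [-0.2, -0.4, -0.5]
width: 0.0477
finger_force: 30.0
```

```bash
python3 -c "
from h import *
plan(np.r_[np.array([.5607,-.2158])+.125*np.array([-.16,.987]),.0934],99.2)
s=snap('wrist','w5');P=cloud(s)
d=np.array([-.16,.987]);r=np.array([.5607,-.2158])
q=P.reshape(-1,3);q=q[np.isfinite(q[:,2])];y=(q[:,:2]-r)@d;x=(q[:,:2]-r)@[d[1],-d[0]]
k=(y>.14)&(y<.19)&(q[:,2]>.127)&(q[:,2]<.145)&(abs(x)<.04)
Q=np.c_[x[k],y[k]]*1000;print('cap top flat x,y',k.sum(),cv2.minAreaRect(Q.astype(np.float32)),'z med',np.median(q[k,2]))
k=(y>.065)&(y<.09)&(q[:,2]>.11)&(q[:,2]<.135)&(abs(x)<.02);print('rod',k.sum(),x[k].min() if k.any() else 0,x[k].max() if k.any() else 0,np.percentile(q[k,2],95) if k.any() else 0)
"
```

```text
pos [ 0.5361 -0.0528  0.0968] rpy deg [1.7983e+02 6.0000e-02 9.9260e+01] t 26.02 F [-0.2 -0.4 -0.5] w 0.0477 
shift(now frame) [-0.996 -0.046  0.085] shift(target frame) [-0.996 -0.044  0.084] turn [0.03 0.01 0.01]
cap top flat x,y 5992 ((1.6258735656738281, 164.84226989746094), (72.38597106933594, 37.34993362426758), 0.6886561512947083) z med 0.13613358568921924
rod 612 -0.008806390100538738 0.009037085601943396 0.11900753482560075
```

View pics/w5.png

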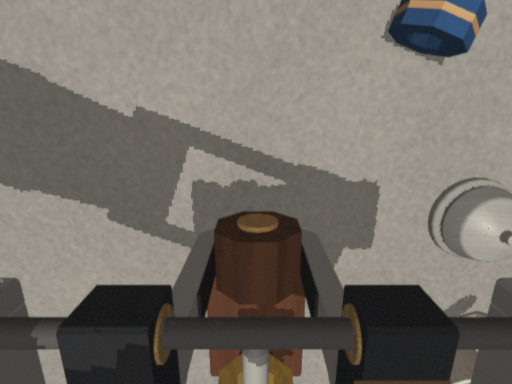

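The cap is held square at (258,255), brass outward, in line with the rod at (256,365). I'll correct 1.8 mm sideways and about 2.6 mm down, then approach to just off the tip.

Call:
{"method": "drive_tool", "body": {"commands": [[-0.3, -0.045, 0.065, 0.03, 0, 0], [-0.4, 0, 0, 0, 0, 0], [-0.2, 0, 0, 0, 0, 0], [0, 0, 0, 0, 0, 0], [0, 0, 0, 0, 0, 0]]}}

```text
time: 26.7
tool_pos: [0.5389, -0.0886, 0.0924]
ee_rot: [-3.139, -0.0, 1.732]
wrist_force: [0.3, 0.2, -0.8]
width: 0.0478
finger_force: 30.0
```

```bash
python3 -c "
from h import *
plan(np.r_[np.array([.5607,-.2158])+.088*np.array([-.16,.987]),.0937],99.2)
s=snap('wrist','w6');P=cloud(s)
d=np.array([-.16,.987]);r=np.array([.5607,-.2158])
q=P.reshape(-1,3);y=(q[:,:2]-r)@d;x=(q[:,:2]-r)@[d[1],-d[0]]
h=cv2.cvtColor(s['image'],cv2.COLOR_BGR2HSV).reshape(-1,3)
k=(y>.105)&(y<.16)&(q[:,2]>.1)&(q[:,2]<.145)&(abs(x)<.026)&(h[:,1]>90)
print('cap',k.sum(),np.percentile(x[k],[1,50,99]),'y',np.percentile(y[k],[1,99]),'ztop',np.percentile(q[k,2],[50,75,90]))
t=k&(q[:,2]>.131);print('top flat x',np.percentile(x[t],[1,99]),np.median(q[t,2]))
k=(y>.065)&(y<.095)&(q[:,2]>.11)&(q[:,2]<.125)&(abs(x)<.02);print('rod',k.sum(),np.percentile(x[k],[1,99]),np.percentile(q[k,2],95))
"
```

```text
pos [ 0.5389 -0.0886  0.0924] rpy deg [-1.7982e+02 -3.0000e-02  9.9210e+01] t 26.7 F [ 0.3  0.2 -0.8] w 0.0478 
shift(now frame) [-1.026  0.028 -0.033] shift(target frame) [-1.026  0.029 -0.033] turn [-0.03 -0.    0.  ]
cap 6976 [-0.02491482 -0.00142026  0.02208491] y [0.11144551 0.15005006] ztop [0.1281146  0.1322084  0.13283729]
top flat x [-0.01302798  0.01028398] 0.1324296569892654
rod 296 [-0.00829175  0.00902353] 0.11906631556330546
```

Call:
{"method": "drive_tool", "body": {"commands": [[0, 0.035, -0.04, -0.03, 0, 0], [0, 0, 0, 0, 0, 0], [0, 0, 0, 0, 0, 0], [0, 0, 0, 0, 0, 0]]}}

```text
time: 27.25
tool_pos: [0.5403, -0.0883, 0.0941]
ee_rot: [3.142, -0.0, 1.732]
wrist_force: [-0.2, -0.1, 0.0]
width: 0.0477
finger_force: 30.0
```

```bash
python3 -c "
from h import *
plan(np.r_[np.array([.5607,-.2158])+.088*np.array([-.16,.987]),.094],99.2)"
```

```text
pos [ 0.5403 -0.0883  0.0941] rpy deg [ 1.800e+02 -1.000e-02  9.923e+01] t 27.25 F [-0.2 -0.1  0. ] w 0.0477 
shift(now frame) [-1.029e+00 -8.000e-03  1.000e-03] shift(target frame) [-1.029e+00 -7.000e-03  1.000e-03] turn [ 0.   -0.    0.01]
```

Call:
{"method": "drive_tool", "body": {"commands": [[-0.15, 0, 0, 0, 0, 0], [-0.15, 0, 0, 0, 0, 0], [-0.15, 0, 0, 0, 0, 0], [-0.1, 0, 0, 0, 0, 0], [0, 0, 0, 0, 0, 0]]}}

```text
time: 27.88
tool_pos: [0.5439, -0.1105, 0.094]
ee_rot: [-3.142, -0.0, 1.731]
wrist_force: [0.3, 0.8, -0.2]
width: 0.0477
finger_force: 30.0
```

Call:
{"method": "drive_tool", "body": {"commands": [[-0.12, 0, 0, 0, 0, 0], [-0.12, 0, 0, 0, 0, 0], [-0.12, 0, 0, 0, 0, 0], [-0.08, 0, 0, 0, 0, 0], [0, 0, 0, 0, 0, 0]]}}

```text
time: 28.5
tool_pos: [0.5467, -0.1277, 0.094]
ee_rot: [-3.142, -0.0, 1.731]
wrist_force: [-0.1, -0.0, -0.1]
width: 0.048
finger_force: 30.0
```

Call:
{"method": "drive_tool", "body": {"commands": [[-0.05, 0, 0, 0, 0, 0], [0, 0, 0, 0, 0, 0], [0, 0, 0, 0, 0, 0]]}}

```text
time: 28.88
tool_pos: [0.547, -0.1294, 0.0941]
ee_rot: [3.142, -0.0, 1.732]
wrist_force: [0.6, -0.8, -0.5]
width: 0.048
finger_force: 30.0
```

Call:
{"method": "drive_tool", "body": {"commands": [[-0.05, 0, 0, 0, 0, 0], [0, 0, 0, 0, 0, 0], [0, 0, 0, 0, 0, 0]]}}

```text
time: 29.25
tool_pos: [0.5471, -0.1298, 0.094]
ee_rot: [-3.141, -0.003, 1.733]
wrist_force: [0.1, 4.1, 1.1]
width: 0.0475
finger_force: 30.0
```

Call:
{"method": "drive_tool", "body": {"commands": [[-0.05, 0, 0, 0, 0, 0], [0, 0, 0, 0, 0, 0], [0, 0, 0, 0, 0, 0]]}}

```text
time: 29.62
tool_pos: [0.5471, -0.1298, 0.0939]
ee_rot: [-3.141, -0.007, 1.733]
wrist_force: [-2.0, 9.8, 1.7]
width: 0.0478
finger_force: 30.0
```

The cap is hard against the bore floor: 10 N and no further motion. I'll relax the push, let it settle and release.

Call:
{"method": "drive_tool", "body": {"commands": [[0.06, 0, 0.02, 0, 0, 0], [0, 0, 0, 0, 0, 0]]}}

```text
time: 29.88
tool_pos: [0.5472, -0.1297, 0.0935]
ee_rot: [3.141, -0.002, 1.733]
wrist_force: [-1.7, 4.1, 2.0]
width: 0.048
finger_force: 30.0
```

Call:
{"method": "drive_tool", "body": {"commands": [[0, 0, 0, 0, 0, 0], [0, 0, 0, 0, 0, 0], [0, 0, 0, 0, 0, 0], [0, 0, 0, 0, 0, 0], [0, 0, 0, 0, 0, 0], [0, 0, -0.4, 0, 0, 0], [0, 0, -0.8, 0, 0, 0], [0, 0, -0.6, 0, 0, 0], [0.8, 0, 0, 0, 0, 0], [0.8, 0, 0, 0, 0, 0], [0.8, 0, 0, 0, 0, 0], [0, 0, 0, 0, 0, 0], [0, 0, 0, 0, 0, 0]], "gripper": 0}}

```text
time: 31.5
tool_pos: [0.5323, -0.0368, 0.1662]
ee_rot: [3.14, 0.001, 1.732]
wrist_force: [0.1, -0.7, -0.2]
width: 0.0938
finger_force: 0.0
```

```bash
python3 -c "
from h import *
plan(np.r_[np.array([.5607,-.2158])+.15*np.array([-.16,.987]),.094],99.2)
d=np.array([-.16,.987]);r=np.array([.5607,-.2158])
for c in('top','scene'):
  s=snap(c,c+'9');q=cloud(s).reshape(-1,3);y=(q[:,:2]-r)@d;x=(q[:,:2]-r)@[d[1],-d[0]]
  h=cv2.cvtColor(s['image'],cv2.COLOR_BGR2HSV).reshape(-1,3)
  k=(abs(x)<.035)&(y>.063)&(y<.16)&(q[:,2]>.115)&(q[:,2]<.15);print(c,'cap y',np.percentile(y[k],[1,50,99]),'x',np.percentile(x[k],[1,99]),'z',q[k,2].max(),k.sum())
i=cv2.imread('pics/scene9.png')[110:260,110:310];cv2.imwrite('pics/c9.png',cv2.resize(i,(800,600),interpolation=cv2.INTER_CUBIC))
"
```

```text
pos [ 0.5323 -0.0368  0.1662] rpy deg [1.7993e+02 6.0000e-02 9.9230e+01] t 31.5 F [ 0.1 -0.7 -0.2] w 0.0938 
shift(now frame) [-0.78  -0.018  1.805] shift(target frame) [-0.782 -0.015  1.804] turn [0.01 0.01 0.01]
top cap y [0.10330041 0.10449686 0.10569331] x [-0.02298186 -0.02271322] z 0.11981353237624776 2
scene cap y [0.06833951 0.0900517  0.10735138] x [-0.01552137  0.02656953] z 0.1351983747108406 270
```

View pics/c9.png

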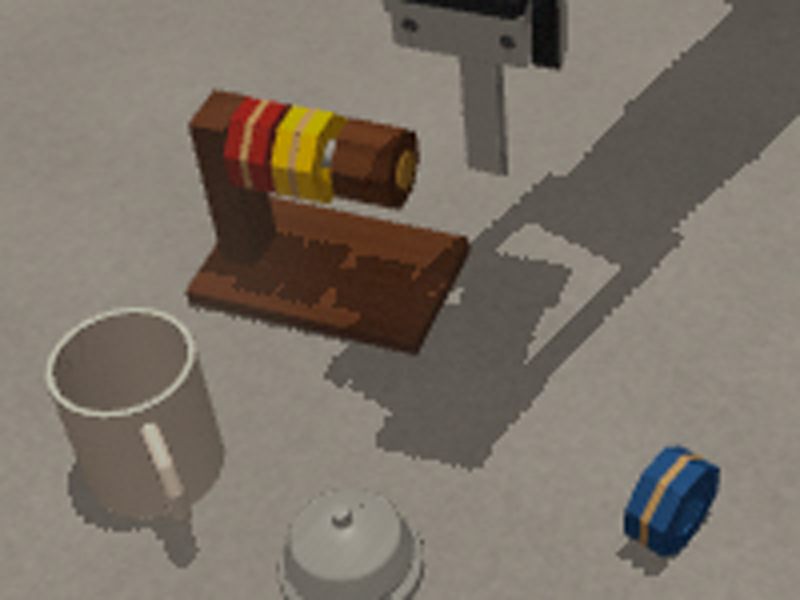

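The enlarged crop shows red, yellow and the cap in order on the rod, with brass outward at (405,170). The cap spans y from about 68 to 107 mm; home is 70 to 109 mm. The blue ring, bell and mug stand where they were.

```bash
python3 -c "
from bench import close_job
print(close_job())"
```

```text
the job is handed in; nothing more can be done
None
```

The red ring, then the yellow, are on the rod, the cap is pushed fully home, and the job is handed in at about 32 s with the blue ring, bell and mug untouched.

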